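# Find the fullest cocoa shaker by feel

## Task

Three identical cocoa shakers stand on the bar and only their weight tells how full they are: heft them, stand the two lighter ones upright in the wooden refill stand, each fully down in a well of its own, and keep the heaviest in hand to dust the next drink. Do not knock a shaker over or drop one, and do not push the waiting cup or the milk pitcher about. Finish still holding the heaviest shaker upright and still in the air over the cup, well clear of its rim.

Things in the scene. Friction and masses are not known exactly. Their poses are not given: they have to be found in the camera images.
- shaker_a: one of three identical closed cocoa shakers: plain steel cylinder 43 mm across, 92 mm tall, domed fixed top, upright, loose. Each weighs 0.12 to 0.39 kg by its filling; the fullest is at least 0.09 kg heavier than the next; which one it is changes every time and does not show. Centres at least 80 mm apart. Origin at the centre of its underside, z up along its axis
- shaker_b: one of three identical closed cocoa shakers: plain steel cylinder 43 mm across, 92 mm tall, domed fixed top, upright, loose. Each weighs 0.12 to 0.39 kg by its filling; the fullest is at least 0.09 kg heavier than the next; which one it is changes every time and does not show. Centres at least 80 mm apart. Origin at the centre of its underside, z up along its axis
- shaker_c: one of three identical closed cocoa shakers: plain steel cylinder 43 mm across, 92 mm tall, domed fixed top, upright, loose. Each weighs 0.12 to 0.39 kg by its filling; the fullest is at least 0.09 kg heavier than the next; which one it is changes every time and does not show. Centres at least 80 mm apart. Origin at the centre of its underside, z up along its axis
- refill_stand: refill stand: dark wooden block 86 x 226 mm, top 40 mm above the counter, fixed to it, with a row of three round wells 70 mm apart; each takes one shaker (2.5 mm play all round, 26 mm deep). Any wells may be used. Origin at the centre of its underside, y along the row of wells, z up
- well_0 (a point): centre of the floor of the first (+y end) well of the refill stand, 14 mm above the counter; the well is 48 mm across and 26 mm deep, its mouth 40 mm above the counter
- well_1 (a point): centre of the floor of the middle well of the refill stand, 14 mm above the counter; the well is 48 mm across and 26 mm deep, its mouth 40 mm above the counter
- well_2 (a point): centre of the floor of the last (-y end) well of the refill stand, 14 mm above the counter; the well is 48 mm across and 26 mm deep, its mouth 40 mm above the counter
- cup: the waiting stoneware cup, open at the top, 86 mm across the mouth, 56 mm tall, a handle on its -y side; loose, 0.15 kg. Origin at its underside, 8 mm off the bowl's axis towards the handle
- cup_mouth (a point): centre of the cup's mouth, level with its rim, 56 mm above the cup's underside
- pitcher: steel milk pitcher, 72 x 99 mm and 88 mm tall, loose, a bystander behind the refill stand. Origin at the centre of its underside
Mind the look-alikes: they are no part of the job. What is shaped like the shaker_c but blue, green or purple is not meant.

How it is judged:
By the outcome, as a careful person would: the job done as asked, in the order asked, and still so for the second after the job is handed in, while the arm keeps its last pose, push and grip.
It also fails if it takes over 72 s, if anything falls off the work surface, if the arm or the gripper's body presses on something with over 40 N, if the wrist force passes 120 N, or if a joint passes its speed limit or range.

## Robot

A 6-joint arm with a two-finger parallel gripper is mounted at the origin on a cart in front of the work surface, level with it; the furniture and walls round the work are solid. World frame = base frame: x ahead of the robot, y to its left, z up, the work surface at z = 0. Lengths are in m, angles in rad, forces in N, time in s.
With the tool pointing down it reaches from about 0.275 to 0.85 m from the base axis. Payload 5.2 kg.
Tool frame: the origin (TCP) lies at the very end of the fingers, on their centre line; the grasp point (between the pads) lies 19 mm behind it; z points along the fingers, y is the line along which they close (so a half turn about z gives the same grasp; the last joint's range is limited). The gripper opens to 85 mm and grips with 20 to 120 N. Pads are 22 mm wide; open, the fingers measure 114 mm over their backs; the gripper's body (76 mm by 85 mm) begins 54 mm behind the grasp point. The pads swing forward as they close: fully open they stand 13 mm farther back than shut.
Start: joints at [-1.437, 0.259, 1.535, -0, 1.348, -0.203], TCP at [0.182, -0.519, 0.231] pointing down, gripper open.
Joint ranges: [-3.14, 3.14], [-0.91, 2.08], [0.19, 2.58], [-1.22, 4.36], [0.22, 2.71], [-3.12, 3.12]. Speed limits (rad/s): [2.57, 2.57, 3.14, 3.14, 3.14, 3.14].

## Interface

Orientations are given as [roll, pitch, yaw] about the fixed x, y, z axes, in that order (R = Rz(yaw) Ry(pitch) Rx(roll)).
In Python, from plant import ctrl gives the robot as it stands.
- The arm moves only by the shell command python3 -m inch 'ROWS' [FORCE]. ROWS is a JSON object of lists of equal length, an entry for each row: "linear": the shift along the tool's x, y, z in m, a list of three; "turn": the turn, a rotation vector about the tool's x, y, z in degrees, a list of three; "jaw": the opening, from 0 (shut) to 1 (fully open). In form: {"linear": [[tx, ty, tz], ...], "turn": [[rx, ry, rz], ...], "jaw": [jaw, ...]}. A call has exactly 8 rows; each row shifts and turns the commanded pose from where the row before left it, along the tool's axes as they then stand; what a row does not reach is not made up. A row lasts 1/8 s, in which the tool goes at most 62.5 mm and 10.7 degrees, less where a joint would pass 70% of its speed; a pose out of reach is approached as far as the arm can. A call is refused whole if a number of a shift passes 0.0625 or a number of a turn 10.7, either way. A call with a gripper value outside its range is refused whole. The fingers move at their own pace and stop on an object; FORCE is the grip in N (left out, the last holds). Time passes only in rows, so rows that do not move let the fingers close, or fill a call up. It gives the time, the measured TCP pose, the force, the opening and the grip force at its end, in the units of the state.
- ctrl.sense(): the state, without advancing time (a new reading comes with each control period).
- ctrl.snapshot(name): name is "scene" or "side" or "wrist"; returns a dict with "color" (400x640x3 uint8, red, green, blue), "fx", "fy", "cx", "cy" (pixels), "cam_to_world" (4x4, takes a point from camera to world coordinates). Camera axes: x right, y down, z forward; pixel columns grow to the right and rows downward; lengths in m; the calibration is good to about 2 mm. The wrist camera is an equidistant fisheye: a pixel r from the principal point sees the ray r / f radians off the axis. A picture is of the moment at which its call begins. There is no depth.
- ctrl.job_done(): hands the job in; it is judged then, once.
Trained networks look in the newest picture that a camera, given by its name, has taken for a name from the list of things; names that differ only in an ending like _2 or _b are one class to them, and where a whole thing is asked for, a point or a joint stands for the part that bears it (a point fixed in the world has none). Each returns a list of dicts, best first, with "score" (0 to 1); they miss things now and then, are a little off and sometimes report something else, mostly with a low value. They report only what shows in the picture. A call takes as long as a camera call. They do not tell look-alikes from the thing itself.
- ctrl.spot_in(camera, label): "at" ([column, row] as shares, 0 to 1, of the picture: columns of its width, rows of its height, amid what is visible of it).
- ctrl.pinpoint(camera, label): "at" ([column, row] as shares, 0 to 1, of the picture: columns of its width, rows of its height: a listed point, or the origin of a listed thing).
The state is a dict: "time_s": time; "joints": joint angles; "joint_vel": joint speeds; "joint_torque": joint torques, N m; "tcp_pos": TCP position; "tool_rot": TCP orientation; "ft_force": force on the tool from outside, world axes, zero at the start; "torque": the same for the moment, N m; "finger_gap": opening from 0.0 (shut) to 1.0 (fully open); "finger_force": force on a finger pad.
Only numpy, scipy, OpenCV 4.12 (cv2) and the standard library are available. Lean on these libraries where they do the work, as an engineer would, in place of code of your own. Each camera call takes 0.05 s, during which the arm holds its last target. There are 200 camera calls.

## Working session

There is one attempt and no reset: what is moved stays moved. The work goes in short steps, Python scripts to look and compute and a shell command to move; the robot and the scene stay as the last step left them, time stands still between calls to the robot, and variables do not carry over. Pictures are saved under pics/ and viewed, at most 10 in all, crops included, and the job is handed in when it is done.

```bash
ls; mkdir -p pics; cat > h.py <<'E'
from plant import ctrl
import numpy as np, cv2
def ray(s,uv):
    M=np.array(s["cam_to_world"]);d=np.array([(uv[0]-s["cx"])/s["fx"],(uv[1]-s["cy"])/s["fy"],1.])
    return M[:3,3],M[:3,:3]@d
def onz(s,uv,z):
    o,d=ray(s,uv);return o+d*(z-o[2])/d[2]
def proj(s,p):
    M=np.linalg.inv(np.array(s["cam_to_world"]));c=M[:3,:3]@np.array(p)+M[:3,3]
    return np.array([s["fx"]*c[0]/c[2]+s["cx"],s["fy"]*c[1]/c[2]+s["cy"]])
E
python3 - <<'E'
from h import *
S={}
for n in("scene","side"):
    s=ctrl.snapshot(n);cv2.imwrite(f"pics/{n}0.png",s["color"][:,:,::-1]);print(n,np.round(s["cam_to_world"],3).tolist(),s["fx"])
    for l,z in(("shaker_a",0),("well_0",.014),("well_1",.014),("well_2",.014),("refill_stand",0),("cup",0),("cup_mouth",.056),("pitcher",0)):
        for d in ctrl.pinpoint(n,l):
            uv=np.array(d["at"])*[640,400];print(l,round(d["score"],2),uv.round(1),onz(s,uv,z).round(3)[:2])
print(ctrl.sense())
E
```

```text
pics
scene [[-0.919, -0.295, 0.263, 0.32], [-0.394, 0.717, -0.575, 0.373], [-0.019, -0.632, -0.775, 0.819], [0.0, 0.0, 0.0, 1.0]] 406.78723732142043
shaker_a 0.91 [242.  305.8] [0.629 0.121]
shaker_a 0.89 [288.4 285.6] [0.558 0.042]
shaker_a 0.86 [314.6 215.5] [ 0.581 -0.152]
shaker_a 0.8 [277.1 237.5] [ 0.638 -0.059]
shaker_a 0.66 [240.1 261.3] [0.687 0.03 ]
shaker_a 0.66 [209.9 273.1] [0.734 0.082]
well_0 0.61 [369.5 168.1] [ 0.504 -0.34 ]
well_0 0.61 [375.6 152.7] [ 0.508 -0.4  ]
well_0 0.58 [363.5 193.5] [ 0.49  -0.252]
well_1 0.61 [369.5 168.1] [ 0.504 -0.34 ]
well_1 0.61 [375.6 152.7] [ 0.508 -0.4  ]
well_1 0.58 [363.5 193.5] [ 0.49  -0.252]
well_2 0.61 [369.5 168.1] [ 0.504 -0.34 ]
well_2 0.61 [375.6 152.7] [ 0.508 -0.4  ]
well_2 0.58 [363.5 193.5] [ 0.49  -0.252]
refill_stand 0.9 [368.6 176.4] [ 0.5   -0.323]
cup 0.7 [359.6 257. ] [ 0.439 -0.085]
cup 0.16 [304.7 142.3] [ 0.712 -0.377]
cup_mouth 0.88 [362.3 246.7] [ 0.434 -0.079]
pitcher 0.62 [302.6 142.2] [ 0.718 -0.375]
side [[0.999, -0.002, 0.041, 0.538], [-0.039, -0.395, 0.918, -1.041], [0.015, -0.919, -0.395, 0.436], [0.0
[... 952 characters left out ...]
0.379]
{'time_s': 0.9, 'joints': array([-1.43679687e+00,  2.58579198e-01,  1.53499102e+00,  2.63038575e-05,
        1.34800637e+00, -2.02830811e-01]), 'joint_vel': array([-0.00025646,  0.00017301, -0.00104545, -0.00011048, -0.0006473 ,
       -0.00029831]), 'joint_torque': array([-3.94082545e-04, -4.45912206e+01, -2.90896279e+01, -3.18917691e-04,
        7.01953122e-04, -8.47199601e-06]), 'tcp_pos': array([ 0.1817895 , -0.5190972 ,  0.23132456]), 'tool_rot': array([ 3.14157175e+00, -2.18924502e-05,  3.36824456e-01]), 'ft_force': array([0.45443431, 0.48401535, 0.30762044]), 'torque': array([2.96699582e-02, 8.54164179e-06, 1.14799767e-02]), 'finger_force': 0.0, 'finger_gap': 1.003978516192667}
```

View pics/scene0.png

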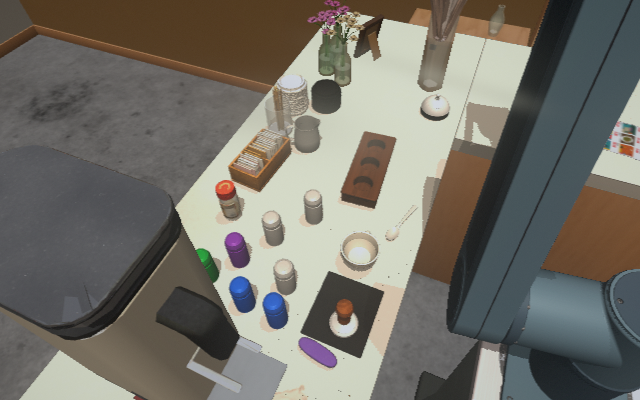

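View pics/side0.png

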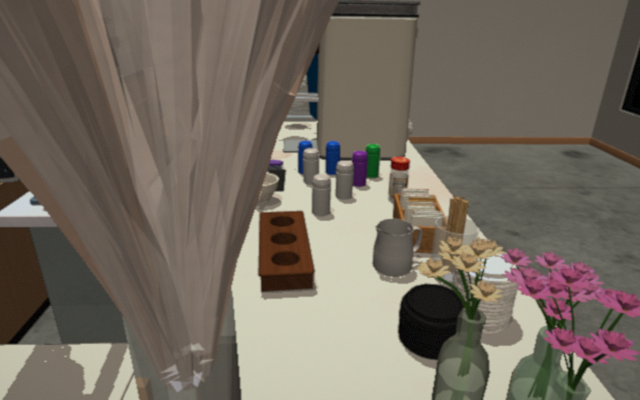

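Three steel shakers show at scene px (313,205), (272,228) and (285,276). The coloured ones (blue, purple, green) are decoys. The stand is at (368,168), the cup at (360,250) and the pitcher at (306,135). I'll move over the stand with the jaw closing along world x (yaw 90°).

```bash
python3 -m inch '{"linear":[[0.045,-0.009,0],[0.046,-0.001,0],[0.046,0.007,0],[0.044,0.015,0],[0.041,0.022,0],[0.036,0.029,0],[0.03,0.035,0],[0.024,0.04,0]],"turn":[[0,0,-10.1],[0,0,-10.1],[0,0,-10.1],[0,0,-10.1],[0,0,-10.1],[0,0,-10.1],[0,0,-10.1],[0,0,0]],"jaw":[1,1,1,1,1,1,1,1]}' 40
cat >> h.py <<'E'
def wray(s,uv):
    M=np.array(s["cam_to_world"]);a=np.array([(uv[0]-s["cx"])/s["fx"],(uv[1]-s["cy"])/s["fy"]]);t=np.hypot(*a)
    d=np.array([*(a/t*np.sin(t)),np.cos(t)]);return M[:3,3],M[:3,:3]@d
def wz(s,uv,z):
    o,d=wray(s,uv);return o+d*(z-o[2])/d[2]
def look(name,labels):
    s=ctrl.snapshot("wrist");cv2.imwrite(f"pics/{name}.png",s["color"][:,:,::-1])
    for l,z in labels:
        for d in ctrl.pinpoint("wrist",l):
            if d["score"]>.3:
                uv=np.array(d["at"])*[640,400];print(l,round(d["score"],2),uv.round(1),wz(s,uv,z).round(4)[:2])
    return s
E
python3 - <<'E'
from h import *
look("w1",(("shaker_a",0),("well_0",.014),("refill_stand",0),("cup",0),("cup_mouth",.056)))
print(ctrl.sense()["tcp_pos"],ctrl.sense()["tool_rot"],ctrl.sense()["ft_force"])
E
```

```text
time_s: 1.9
tcp_pos: [0.501, -0.3283, 0.2314]
tool_rot: [3.141, 0.0, 1.573]
ft_force: [-0.1, -0.4, -0.1]
finger_gap: 1.002
finger_force: 0.0
shaker_a 0.56 [388.2  25.3] [ 0.5838 -0.1483]
well_0 0.8 [326.4 228.2] [ 0.5107 -0.4018]
well_0 0.65 [318.  177.4] [ 0.5    -0.3364]
well_0 0.57 [313.6 122. ] [ 0.4947 -0.2704]
refill_stand 0.91 [316.5 174.2] [ 0.498  -0.3356]
[ 0.49905085 -0.32965529  0.23118372] [-3.14085761e+00  1.10745879e-04  1.57021893e+00] [-0.27782851 -0.1773078   0.74201713]
```

View pics/w1.png

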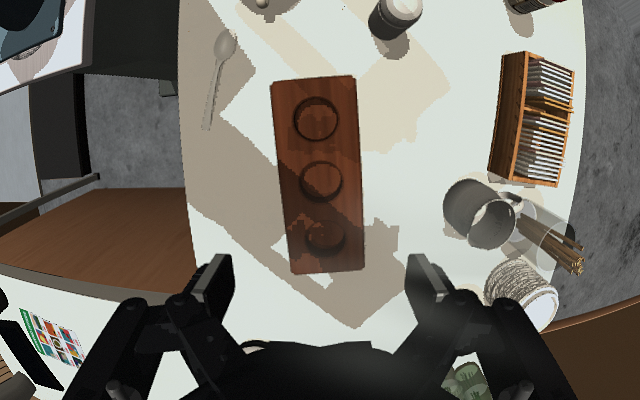

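The wrist view shows the stand with well mouths at about (317,118), (321,181) and (325,236), and a steel shaker at (395,15). I'll rectify to the plane z=0.04 and fit the circles.

```bash
cat >> h.py <<'E'
def ortho(s,x0,x1,y0,y1,z,r=0.0005):
    X,Y=np.meshgrid(np.arange(x0,x1,r),np.arange(y1,y0,-r));P=np.stack([X,Y,np.full_like(X,z)],-1)
    M=np.linalg.inv(np.array(s["cam_to_world"]));c=P@M[:3,:3].T+M[:3,3]
    q=np.hypot(c[...,0],c[...,1]);t=np.arctan2(q,c[...,2])/q
    return cv2.remap(s["color"][:,:,::-1].copy(),(s["cx"]+s["fx"]*t*c[...,0]).astype(np.float32),(s["cy"]+s["fy"]*t*c[...,1]).astype(np.float32),cv2.INTER_LINEAR)
E
python3 - <<'E'
from h import *
s=ctrl.snapshot("wrist");x0,y1,r=.42,-.2,.0005
o=ortho(s,x0,.58,-.47,y1,.04)
g=cv2.GaussianBlur(cv2.cvtColor(o,cv2.COLOR_BGR2GRAY),(0,0),2);g=cv2.createCLAHE(4,(4,4)).apply(g)
# best 3-circle template by gradient along circle: fit centre, yaw
gx=cv2.Sobel(g,cv2.CV_32F,1,0);gy=cv2.Sobel(g,cv2.CV_32F,0,1)
th=np.linspace(0,2*np.pi,120,endpoint=False);C,S=np.cos(th),np.sin(th)
best=[]
for cx in np.arange(.49,.515,.001):
  for cy in np.arange(-.35,-.32,.001):
    for a in np.deg2rad(np.arange(-4,12,.5)):
      sc=0
      for k in(-1,0,1):
        X=cx-k*.07*np.sin(a)+.024*C;Y=cy+k*.07*np.cos(a)+.024*S
        u=((X-x0)/r).astype(int);v=((y1-Y)/r).astype(int)
        sc+=np.mean(gx[v,u]*C-gy[v,u]*S)
      best.append((sc,cx,cy,np.rad2deg(a)))
best.sort(reverse=True);print(*best[:5],sep="\n")
_,cx,cy,a=best[0];a=np.deg2rad(a)
for k in(1,0,-1):
    p=(cx-k*.07*np.sin(a),cy+k*.07*np.cos(a));print(np.round(p,4))
    cv2.circle(o,(int((p[0]-x0)/r),int((y1-p[1])/r)),48,(0,255,0),1)
cv2.imwrite("pics/o1.png",o)
E
```

```text
(np.float64(136.9411514323187), np.float64(0.504), np.float64(-0.33499999999999996), np.float64(4.5))
(np.float64(135.75832938838005), np.float64(0.504), np.float64(-0.33499999999999996), np.float64(4.0))
(np.float64(135.6874518951033), np.float64(0.504), np.float64(-0.33499999999999996), np.float64(5.0))
(np.float64(134.62826507265623), np.float64(0.504), np.float64(-0.33499999999999996), np.float64(5.5))
(np.float64(134.518342531229), np.float64(0.503), np.float64(-0.33499999999999996), np.float64(5.0))
[ 0.4985 -0.2652]
[ 0.504 -0.335]
[ 0.5095 -0.4048]
```

View pics/o1.png

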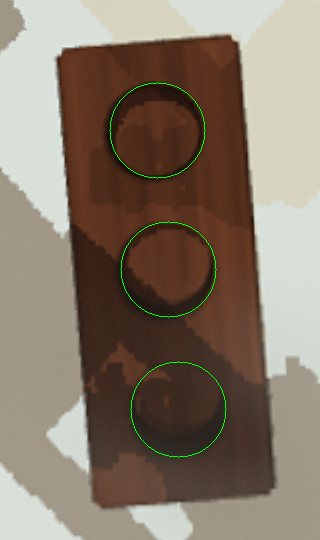

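The circles fit the wells well. Next I'll look at the shakers.

```bash
python3 -m inch '{"linear":[[0.03,0.03,0],[0.03,0.03,0],[0.03,0.02,0],[0,0,0],[0,0,0],[0,0,0],[0,0,0],[0,0,0]],"turn":[[0,0,0],[0,0,0],[0,0,0],[0,0,0],[0,0,0],[0,0,0],[0,0,0],[0,0,0]],"jaw":[1,1,1,1,1,1,1,1]}'
python3 - <<'E'
from h import *
s=look("w2",(("shaker_a",0),("cup",0),("cup_mouth",.056)))
F=[]
o=ortho(s,.38,.78,-.24,.16,.092,.001);cv2.imwrite("pics/o2.png",cv2.resize(o,None,fx=1.5,fy=1.5))
E
```

```text
time_s: 3.25
tcp_pos: [0.5795, -0.2398, 0.2314]
tool_rot: [-3.142, 0.0, 1.57]
ft_force: [0.4, -0.1, -0.4]
finger_gap: 1.004
finger_force: 0.0
shaker_a 0.94 [320.3  90. ] [ 0.5811 -0.1439]
shaker_a 0.81 [371.5  22. ] [ 0.6423 -0.0571]
cup 0.8 [202.2  49.7] [ 0.4348 -0.0855]
cup 0.74 [267.3 288.3] [ 0.5046 -0.4148]
cup_mouth 0.55 [183.9  34.7] [ 0.4346 -0.077 ]
```

View pics/w2.png

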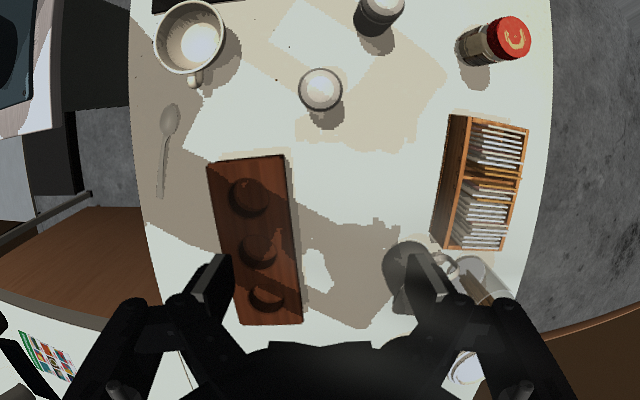

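The view shows a steel shaker with its top at (321,90), another at (378,15), and the cup at (190,38). I'll descend on shaker 1, then close and lift.

```bash
python3 -m inch '{"linear":[[0.048,0.001,0],[0.048,0,0],[0,0,0.04],[0,0,0.04],[0,0,0.04],[0,0,0.04],[0,0,0.036],[0,0,0]],"turn":[[0,0,0],[0,0,0],[0,0,0],[0,0,0],[0,0,0],[0,0,0],[0,0,0],[0,0,0]],"jaw":[1,1,1,1,1,1,1,1]}'
cat >> h.py <<'E'
def weigh(n=12):
    a=[];b=[]
    for _ in range(n):
        ctrl.snapshot("wrist");s=ctrl.sense();a.append(s["ft_force"]);b.append(s["joint_torque"][1:3])
    a=np.array(a);b=np.array(b);print("F",a.mean(0).round(3),a.std(0).round(2),"tau",b.mean(0).round(3),b.std(0).round(3),s["tcp_pos"].round(4),s["finger_gap"],s["finger_force"],s["time_s"])
E
python3 -m inch '{"linear":[[0,0,0],[0,0,0],[0,0,0],[0,0,0],[0,0,0],[0,0,0],[0,0,0],[0,0,0]],"turn":[[0,0,0],[0,0,0],[0,0,0],[0,0,0],[0,0,0],[0,0,0],[0,0,0],[0,0,0]],"jaw":[0.6,0.45,0.4,0.3,0.3,0.3,0.3,0.3]}' 40
```

```text
time_s: 4.45
tcp_pos: [0.5785, -0.1421, 0.0325]
tool_rot: [-3.136, -0.003, 1.571]
ft_force: [-0.4, -0.6, 0.1]
finger_gap: 1.001
finger_force: 0.0
time_s: 5.45
tcp_pos: [0.5814, -0.1437, 0.0372]
tool_rot: [3.139, 0.001, 1.571]
ft_force: [-1.7, -0.4, 6.3]
finger_gap: 0.486
finger_force: 39.7
```

```bash
python3 -m inch '{"linear":[[0,0,-0.005],[0,0,-0.015],[0,0,-0.015],[0,0,-0.005],[0,0,0],[0,0,0],[0,0,0],[0,0,0]],"turn":[[0,0,0],[0,0,0],[0,0,0],[0,0,0],[0,0,0],[0,0,0],[0,0,0],[0,0,0]],"jaw":[0.3,0.3,0.3,0.3,0.3,0.3,0.3,0.3]}'
python3 -c "from h import *; weigh()"
```

```text
time_s: 6.45
tcp_pos: [0.5806, -0.1431, 0.0749]
tool_rot: [-3.141, -0.0, 1.571]
ft_force: [0.6, -0.1, -3.9]
finger_gap: 0.492
finger_force: 40.9
F [ 0.116 -0.063 -3.932] [0.26 0.4  0.5 ] tau [-54.902 -25.742] [0.012 0.016] [ 0.5809 -0.1432  0.0754] 0.4886877493157531 40.86099781256053 7.05
```

Shaker 1 weighs about 0.40 kg, so it is very likely the heaviest. I'll set it back down and heft the others on their way to the stand.

```bash
python3 -m inch '{"linear":[[0,0,0.014],[0,0,0.014],[0,0,0.008],[0,0,0.003],[0,0,0.0],[0,0,0],[0,0,0],[0,0,0]],"turn":[[0,0,0],[0,0,0],[0,0,0],[0,0,0],[0,0,0],[0,0,0],[0,0,0],[0,0,0]],"jaw":[0.3,0.3,0.3,0.3,0.3,0.3,0.49,0.52]}'
python3 -m inch '{"linear":[[0,0,0],[0,0,0],[0,0,0],[0,0,-0.01],[0,0,-0.04],[0,0,-0.05],[0,0,-0.05],[0,0,-0.025]],"turn":[[0,0,0],[0,0,0],[0,0,0],[0,0,0],[0,0,0],[0,0,0],[0,0,0],[0,0,0]],"jaw":[0.7,1,1,1,1,1,1,1]}'
python3 - <<'E'
from h import *
s=look("w3",(("shaker_a",0),("cup_mouth",.056)))
weigh(4)
E
```

```text
time_s: 8.05
tcp_pos: [0.581, -0.1433, 0.0366]
tool_rot: [3.141, 0.0, 1.571]
ft_force: [-1.1, 0.4, -0.0]
finger_gap: 0.517
finger_force: 0.5
time_s: 9.05
tcp_pos: [0.582, -0.1436, 0.2157]
tool_rot: [3.136, 0.002, 1.571]
ft_force: [0.5, 0.6, 0.1]
finger_gap: 1.002
finger_force: 0.0
shaker_a 0.98 [367.9  97.3] [ 0.6391 -0.0564]
shaker_a 0.97 [319.5 173.5] [ 0.5838 -0.147 ]
shaker_a 0.91 [297.7  15.4] [0.5588 0.0405]
shaker_a 0.61 [408.2  29.3] [0.6869 0.0289]
cup_mouth 0.75 [173.7 124.3] [ 0.4318 -0.0795]
F [ 0.257  0.062 -0.171] [0.14 0.45 0.3 ] tau [-51.518 -29.783] [0.395 0.382] [ 0.58   -0.1428  0.2097] 1.0014477163997113 0.0 9.4
```

View pics/w3.png

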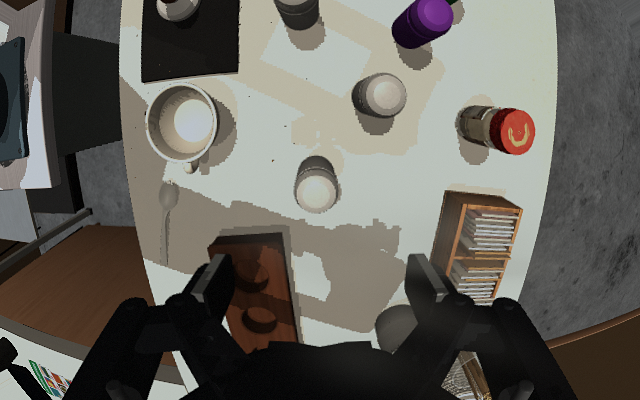

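Shaker 1 stands undisturbed at (318,185). Shaker 2 is at (379,95), shaker 3 at (297,10) and the purple decoy at (425,20). I'll grasp shaker 2.

```bash
python3 -m inch '{"linear":[[0.043,0.03,0],[0.043,0.029,0],[0,0,0.04],[0,0,0.04],[0,0,0.04],[0,0,0.04],[0,0,0.015],[0,0,0]],"turn":[[0,0,0],[0,0,0],[0,0,0],[0,0,0],[0,0,0],[0,0,0],[0,0,0],[0,0,0]],"jaw":[1,1,1,1,1,1,1,1]}'
python3 -m inch '{"linear":[[0,0,0],[0,0,0],[0,0,0],[0,0,0],[0,0,0],[0,0,0],[0,0,0],[0,0,0]],"turn":[[0,0,0],[0,0,0],[0,0,0],[0,0,0],[0,0,0],[0,0,0],[0,0,0],[0,0,0]],"jaw":[0.6,0.45,0.4,0.3,0.3,0.3,0.3,0.3]}' 40
python3 -m inch '{"linear":[[0,0,-0.005],[0,0,-0.025],[0,0,-0.04],[0,0,-0.04],[0,0,-0.02],[0,0,0],[0,0,0],[0,0,0]],"turn":[[0,0,0],[0,0,0],[0,0,0],[0,0,0],[0,0,0],[0,0,0],[0,0,0],[0,0,0]],"jaw":[0.3,0.3,0.3,0.3,0.3,0.3,0.3,0.3]}'
python3 -c "from h import *; weigh()"
```

```text
time_s: 10.4
tcp_pos: [0.6389, -0.057, 0.0349]
tool_rot: [-3.139, -0.001, 1.571]
ft_force: [0.7, -0.6, 0.4]
finger_gap: 0.999
finger_force: 0.0
time_s: 11.4
tcp_pos: [0.6407, -0.0574, 0.0381]
tool_rot: [3.139, 0.001, 1.571]
ft_force: [-0.8, -0.0, 6.4]
finger_gap: 0.484
finger_force: 40.9
time_s: 12.4
tcp_pos: [0.6388, -0.0569, 0.1645]
tool_rot: [-3.138, -0.001, 1.571]
ft_force: [0.0, -0.3, -2.5]
finger_gap: 0.486
finger_force: 41.0
F [ 0.096  0.298 -2.314] [0.61 0.34 0.65] tau [-57.057 -29.133] [0.116 0.039] [ 0.6398 -0.0572  0.1664] 0.480774577479956 40.9568871720694 13.0
```

Shaker 2 weighs about 0.235 kg, so it is lighter. I'll carry it to well 2.

```bash
python3 -m inch '{"linear":[[-0.03,-0.011,0],[-0.05,-0.019,0],[-0.06,-0.0225,0],[-0.06,-0.0225,0],[-0.06,-0.0225,0],[-0.05,-0.019,0],[-0.03,-0.011,0],[-0.008,-0.003,0]],"turn":[[0,0,0],[0,0,0],[0,0,0],[0,0,0],[0,0,0],[0,0,0],[0,0,0],[0,0,0]],"jaw":[0.3,0.3,0.3,0.3,0.3,0.3,0.3,0.3]}'
python3 -m inch '{"linear":[[0,0,0.02],[0,0,0.03],[0,0,0.02],[0,0,0.01],[0,0,0],[0,0,0],[0,0,0],[0,0,0]],"turn":[[0,0,0],[0,0,0],[0,0,0],[0,0,0],[0,0,0],[0,0,0],[0,0,0],[0,0,0]],"jaw":[0.3,0.3,0.3,0.3,0.3,0.3,0.3,0.3]}'
python3 - <<'E'
from h import *
weigh(3)
for n in("side","wrist"):
    s=ctrl.snapshot(n);print(n,[(round(d["score"],2),(np.array(d["at"])*[640,400]).round(1)) for d in ctrl.pinpoint(n,"shaker_a")])
    c=s["color"][:,:,::-1]
    c=cv2.resize(c[160:310,220:400],None,fx=3,fy=3,interpolation=2) if n=="side" else c
    cv2.imwrite(f"pics/{n}4.png",c)
E
```

```text
time_s: 14.0
tcp_pos: [0.5098, -0.4031, 0.1662]
tool_rot: [3.142, 0.0, 1.568]
ft_force: [0.2, 0.5, -1.7]
finger_gap: 0.486
finger_force: 41.0
time_s: 15.0
tcp_pos: [0.5112, -0.401, 0.087]
tool_rot: [3.141, 0.001, 1.571]
ft_force: [0.0, -0.7, -1.8]
finger_gap: 0.487
finger_force: 41.0
F [-0.042  0.082 -2.035] [0.42 0.12 0.25] tau [-59.297 -26.875] [0.011 0.007] [ 0.511  -0.4008  0.0866] 0.4837312754477606 41.004475636873394 15.15
side [(0.89, array([320.2, 214.2])), (0.78, array([310.2, 181.2])), (0.71, array([330.8, 171.5])), (0.7, array([370. , 177.4])), (0.67, array([356.6, 184.3])), (0.66, array([288.3, 252. ]))]
wrist [(0.6, array([320.3, 225. ]))]
```

View pics/wrist4.png

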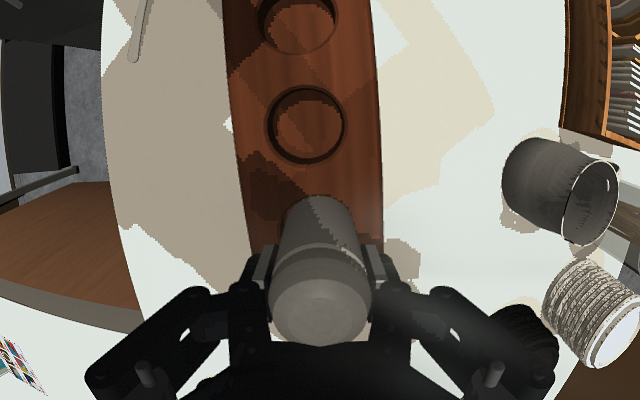

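View pics/side4.png

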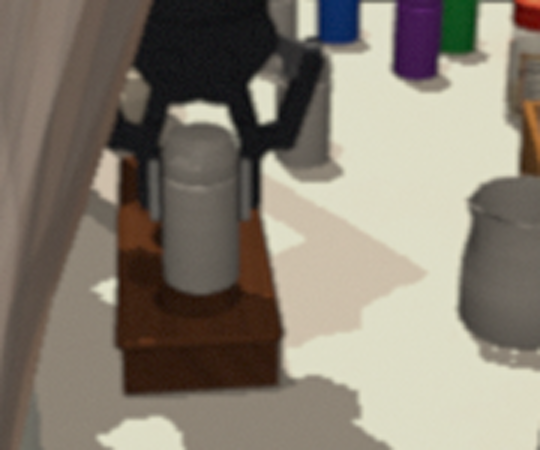

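The shaker hangs upright over well 2 (side crop at (200,280)); in the wrist view its lower front edge is near (322,197). The TCP is about 4 mm short in y. I'll recheck the wells and the in-hand offset from this view.

```bash
python3 - <<'E'
from h import *
s=ctrl.snapshot("wrist")
for y in(195,197,199): print(y,wz(s,(322,y),.049).round(4))
x0,y1,r=.42,-.2,.0005
g=cv2.GaussianBlur(cv2.cvtColor(ortho(s,x0,.58,-.47,y1,.04),cv2.COLOR_BGR2GRAY),(0,0),2);g=cv2.createCLAHE(4,(4,4)).apply(g)
gx=cv2.Sobel(g,cv2.CV_32F,1,0);gy=cv2.Sobel(g,cv2.CV_32F,0,1)
th=np.linspace(0,2*np.pi,120,endpoint=False);C,S=np.cos(th),np.sin(th)
for wx,wy in((.4985,-.2652),(.504,-.335)):
  b=[]
  for cx in np.arange(wx-.008,wx+.008,.0005):
    for cy in np.arange(wy-.008,wy+.008,.0005):
      u=((cx+.024*C-x0)/r).astype(int);v=((y1-cy-.024*S)/r).astype(int)
      b.append((np.mean(gx[v,u]*C-gy[v,u]*S),cx,cy))
  print(np.round(max(b),4))
print(ctrl.sense()["tcp_pos"])
E
```

```text
195 [ 0.5131 -0.3771  0.049 ]
197 [ 0.5131 -0.3784  0.049 ]
199 [ 0.5131 -0.3797  0.049 ]
[33.7261  0.498  -0.2692]
[94.1738  0.503  -0.336 ]
[ 0.51095015 -0.40075286  0.08629641]
```

```bash
python3 -m inch '{"linear":[[-0.005,-0.002,0],[0,0,0],[0,0,0.005],[0,0,0.005],[0,0,0.005],[0,0,0.005],[0,0,0],[0,0,0]],"turn":[[0,0,0],[0,0,0],[0,0,0],[0,0,0],[0,0,0],[0,0,0],[0,0,0],[0,0,0]],"jaw":[0.3,0.3,0.3,0.3,0.3,0.3,0.3,0.3]}'
python3 -c "from h import *; weigh(3)"
```

```text
time_s: 16.4
tcp_pos: [0.509, -0.4057, 0.0663]
tool_rot: [-3.142, -0.0, 1.571]
ft_force: [-0.6, -0.5, -2.1]
finger_gap: 0.488
finger_force: 41.0
F [-0.102 -0.283 -2.207] [0.38 0.25 0.34] tau [-59.668 -26.072] [0.038 0.025] [ 0.5091 -0.4058  0.0665] 0.4881043292375027 41.0005526477471 16.55
```

It's about 12 mm into the well with no contact force. I'll continue to the floor.

```bash
python3 -m inch '{"linear":[[0,0,0.005],[0,0,0.005],[0,0,0.004],[0,0,0.002],[0,0,0],[0,0,0],[0,0,0],[0,0,0]],"turn":[[0,0,0],[0,0,0],[0,0,0],[0,0,0],[0,0,0],[0,0,0],[0,0,0],[0,0,0]],"jaw":[0.3,0.3,0.3,0.3,0.3,0.3,0.3,0.3]}'
```

```text
time_s: 17.55
tcp_pos: [0.5089, -0.4057, 0.0521]
tool_rot: [3.141, 0.001, 1.571]
ft_force: [-3.8, 2.8, 10.2]
finger_gap: 0.482
finger_force: 42.1
```

```bash
python3 -m inch '{"linear":[[0,0,0],[0,0,0],[0,0,0],[0,0,-0.01],[0,0,-0.03],[0,0,-0.05],[0,0,-0.05],[0,0,-0.02]],"turn":[[0,0,0],[0,0,0],[0,0,0],[0,0,0],[0,0,0],[0,0,0],[0,0,0],[0,0,0]],"jaw":[0.49,0.6,0.9,0.9,0.9,0.9,0.9,0.9]}'
python3 -m inch '{"linear":[[0.06,0.007,0],[0.06,0.007,0],[0.06,0.007,0],[0.06,0.007,0],[0.06,0.007,0],[0.04,0.009,0],[0.02,0.01,0],[0,0,0]],"turn":[[0,0,0],[0,0,0],[0,0,0],[0,0,0],[0,0,0],[0,0,0],[0,0,0],[0,0,0]],"jaw":[1,1,1,1,1,1,1,1]}'
python3 - <<'E'
from h import *
s=look("w5",(("shaker_a",0),))
print(ctrl.sense()["tcp_pos"])
o=ortho(s,.47,.69,-.05,.17,.07,.001);cv2.imwrite("pics/o5.png",o)
s=ctrl.snapshot("side");cv2.imwrite("pics/side5.png",cv2.resize(s["color"][150:310,210:410,::-1],None,fx=3,fy=3,interpolation=2))
E
python3 -c "
import cv2,numpy as np
a=cv2.imread('pics/w5.png');b=cv2.imread('pics/side5.png')
a=cv2.resize(a,(480,300));b=cv2.resize(b,(320,300));cv2.imwrite('pics/both5.png',np.hstack([a,b]))"
```

```text
time_s: 18.55
tcp_pos: [0.5101, -0.4069, 0.2152]
tool_rot: [3.137, 0.005, 1.571]
ft_force: [0.9, -0.1, -0.2]
finger_gap: 0.898
finger_force: 0.0
time_s: 19.55
tcp_pos: [0.5635, -0.0442, 0.2109]
tool_rot: [3.141, 0.0, 1.574]
ft_force: [-0.5, -0.3, -0.9]
finger_gap: 1.0
finger_force: 0.0
shaker_a 0.92 [332.7 251.7] [ 0.5816 -0.1476]
shaker_a 0.84 [303.9  33.9] [0.5461 0.1163]
shaker_a 0.77 [426.7 116.2] [0.6899 0.0253]
shaker_a 0.73 [374.2  39.9] [0.6254 0.1113]
shaker_a 0.72 [457.7  66. ] [0.7286 0.0899]
shaker_a 0.61 [315.2  98.2] [0.5591 0.0413]
[ 0.56292287 -0.04605449  0.21058525]
```

View pics/both5.png

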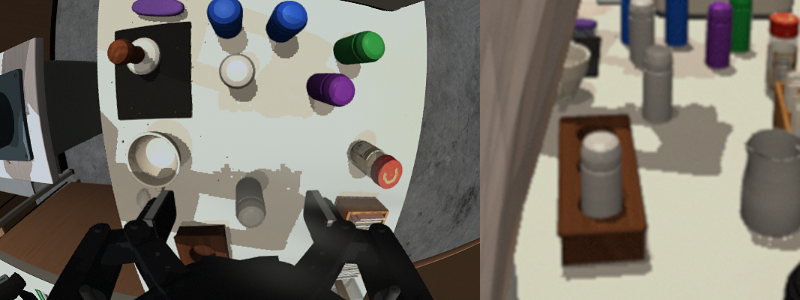

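Shaker 2 sits upright and fully down in well 2 (right panel). Shaker 3's top is at wrist px (316,93), with blue decoys behind it. I'll grasp shaker 3.

```bash
python3 -m inch '{"linear":[[0.044,-0.003,0],[0.043,0,0],[0,0,0.04],[0,0,0.04],[0,0,0.04],[0,0,0.04],[0,0,0.015],[0,0,0]],"turn":[[0,0,0],[0,0,0],[0,0,0],[0,0,0],[0,0,0],[0,0,0],[0,0,0],[0,0,0]],"jaw":[1,1,1,1,1,1,1,1]}'
python3 -m inch '{"linear":[[0,0,0],[0,0,0],[0,0,0],[0,0,0],[0,0,0],[0,0,0],[0,0,0],[0,0,0]],"turn":[[0,0,0],[0,0,0],[0,0,0],[0,0,0],[0,0,0],[0,0,0],[0,0,0],[0,0,0]],"jaw":[0.6,0.45,0.4,0.3,0.3,0.3,0.3,0.3]}' 40
python3 -m inch '{"linear":[[0,0,-0.005],[0,0,-0.025],[0,0,-0.04],[0,0,-0.04],[0,0,-0.02],[0,0,0],[0,0,0],[0,0,0]],"turn":[[0,0,0],[0,0,0],[0,0,0],[0,0,0],[0,0,0],[0,0,0],[0,0,0],[0,0,0]],"jaw":[0.3,0.3,0.3,0.3,0.3,0.3,0.3,0.3]}'
python3 -c "from h import *; weigh()"
```

```text
time_s: 20.7
tcp_pos: [0.5597, 0.0405, 0.0349]
tool_rot: [-3.14, -0.0, 1.57]
ft_force: [0.7, -0.5, 0.6]
finger_gap: 0.999
finger_force: 0.0
time_s: 21.7
tcp_pos: [0.5609, 0.0412, 0.0368]
tool_rot: [3.139, 0.0, 1.571]
ft_force: [-1.1, 0.2, 6.9]
finger_gap: 0.482
finger_force: 40.2
time_s: 22.7
tcp_pos: [0.559, 0.0414, 0.1638]
tool_rot: [-3.139, -0.0, 1.571]
ft_force: [-0.5, -0.0, -1.1]
finger_gap: 0.483
finger_force: 40.8
F [ 0.202 -0.104 -1.218] [0.58 0.52 0.41] tau [-47.652 -27.68 ] [0.103 0.034] [0.56   0.0413 0.1653] 0.4830954570940424 40.797267551970435 23.3
```

Shaker 3 weighs about 0.12 kg, so shaker 1 is confirmed as the heaviest. I'll place shaker 3 in well 0.

```bash
python3 -m inch '{"linear":[[-0.03,-0.006,0],[-0.05,-0.01,0],[-0.06,-0.012,0],[-0.06,-0.012,0],[-0.05,-0.01,0],[-0.035,-0.007,0],[-0.017,-0.004,0],[-0.005,-0.001,0]],"turn":[[0,0,0],[0,0,0],[0,0,0],[0,0,0],[0,0,0],[0,0,0],[0,0,0],[0,0,0]],"jaw":[0.3,0.3,0.3,0.3,0.3,0.3,0.3,0.3]}'
python3 -m inch '{"linear":[[0,0,0.02],[0,0,0.03],[0,0,0.02],[0,0,0.008],[0,0,0],[0,0,0],[0,0,0],[0,0,0]],"turn":[[0,0,0],[0,0,0],[0,0,0],[0,0,0],[0,0,0],[0,0,0],[0,0,0],[0,0,0]],"jaw":[0.3,0.3,0.3,0.3,0.3,0.3,0.3,0.3]}'
python3 - <<'E'
from h import *
weigh(3)
s=ctrl.snapshot("wrist");cv2.imwrite("pics/w6.png",s["color"][:,:,::-1])
# shaker lower front edge: brightness change along column 322
g=cv2.GaussianBlur(s["color"][:,:,0],(5,1),0).astype(int)[:,318:326].mean(1);print(g[180:215].round().astype(int).tolist())
for y in(195,197,199): print(y,wz(s,(320,y),ctrl.sense()["tcp_pos"][2]-.037).round(4))
E
```

```text
time_s: 24.3
tcp_pos: [0.4978, -0.2661, 0.1652]
tool_rot: [-3.142, -0.0, 1.57]
ft_force: [-1.1, 0.2, -1.7]
finger_gap: 0.487
finger_force: 40.8
time_s: 25.3
tcp_pos: [0.4982, -0.266, 0.0879]
tool_rot: [3.141, 0.001, 1.571]
ft_force: [-0.3, -0.4, -1.5]
finger_gap: 0.487
finger_force: 40.8
F [ 0.181  0.416 -1.754] [0.3  0.01 0.59] tau [-49.732 -24.804] [0.008 0.007] [ 0.498  -0.2659  0.0875] 0.48724736207155966 40.755355226865504 25.45
[73, 73, 73, 74, 74, 74, 75, 75, 67, 55, 45, 43, 68, 68, 63, 58, 60, 70, 67, 66, 68, 68, 69, 69, 70, 70, 71, 72, 71, 72, 72, 73, 74, 74, 74]
195 [ 0.4989 -0.2422  0.0505]
197 [ 0.4989 -0.2434  0.0505]
199 [ 0.4989 -0.2447  0.0505]
```

```bash
python3 -m inch '{"linear":[[-0.001,0,0],[0,0,0.005],[0,0,0.005],[0,0,0.006],[0,0,0.005],[0,0,0],[0,0,0],[0,0,0]],"turn":[[0,0,0],[0,0,0],[0,0,0],[0,0,0],[0,0,0],[0,0,0],[0,0,0],[0,0,0]],"jaw":[0.3,0.3,0.3,0.3,0.3,0.3,0.3,0.3]}'
python3 -c "from h import *; weigh(3)"
```

```text
time_s: 26.5
tcp_pos: [0.4981, -0.2669, 0.0666]
tool_rot: [3.141, 0.0, 1.571]
ft_force: [0.7, -0.8, -1.3]
finger_gap: 0.485
finger_force: 40.8
F [ 0.327 -0.608 -1.165] [0.58 0.33 0.14] tau [-50.191 -23.823] [0.022 0.01 ] [ 0.4981 -0.2668  0.0665] 0.48781121082715095 40.75362131843576 26.65
```

Clear inside the well, so I'll seat it, release and rise.

```bash
python3 -m inch '{"linear":[[0,0,0.005],[0,0,0.005],[0,0,0.004],[0,0,0.002],[0,0,0],[0,0,0],[0,0,0],[0,0,0]],"turn":[[0,0,0],[0,0,0],[0,0,0],[0,0,0],[0,0,0],[0,0,0],[0,0,0],[0,0,0]],"jaw":[0.3,0.3,0.3,0.3,0.3,0.3,0.3,0.3]}'
python3 -m inch '{"linear":[[0,0,0],[0,0,0],[0,0,0],[0,0,-0.01],[0,0,-0.03],[0,0,-0.05],[0,0,-0.05],[0,0,-0.02]],"turn":[[0,0,0],[0,0,0],[0,0,0],[0,0,0],[0,0,0],[0,0,0],[0,0,0],[0,0,0]],"jaw":[0.49,0.6,0.9,0.9,0.9,0.9,0.9,0.9]}'
python3 - <<'E'
from h import *
s=look("w7",(("shaker_a",0),("cup_mouth",.056)))
print(ctrl.sense()["tcp_pos"])
E
```

```text
time_s: 27.65
tcp_pos: [0.4977, -0.2666, 0.0509]
tool_rot: [-3.141, -0.0, 1.571]
ft_force: [-2.0, 2.0, 5.5]
finger_gap: 0.49
finger_force: 41.4
time_s: 28.65
tcp_pos: [0.4993, -0.2677, 0.2148]
tool_rot: [3.137, 0.004, 1.571]
ft_force: [-1.1, -1.4, -0.9]
finger_gap: 0.9
finger_force: 0.0
shaker_a 0.78 [390.4  68.3] [ 0.5821 -0.1455]
shaker_a 0.71 [325.5 277.1] [ 0.5094 -0.413 ]
shaker_a 0.63 [314.9 169.5] [ 0.4956 -0.2664]
[ 0.49850386 -0.26716094  0.21182526]
```

```bash
python3 -m inch '{"linear":[[0.05,0.035,0],[0.05,0.035,0],[0.0235,0.013,0],[0,0,0.05],[0,0,0.05],[0,0,0.045],[0,0,0.03],[0,0,0]],"turn":[[0,0,0],[0,0,0],[0,0,0],[0,0,0],[0,0,0],[0,0,0],[0,0,0],[0,0,0]],"jaw":[1,1,1,1,1,1,1,1]}'
python3 -m inch '{"linear":[[0,0,0],[0,0,0],[0,0,0],[0,0,0],[0,0,0],[0,0,0],[0,0,0],[0,0,0]],"turn":[[0,0,0],[0,0,0],[0,0,0],[0,0,0],[0,0,0],[0,0,0],[0,0,0],[0,0,0]],"jaw":[0.6,0.45,0.4,0.3,0.3,0.3,0.3,0.3]}' 45
python3 -m inch '{"linear":[[0,0,-0.005],[0,0,-0.025],[0,0,-0.04],[0,0,-0.05],[0,0,-0.03],[0,0,0],[0,0,0],[0,0,0]],"turn":[[0,0,0],[0,0,0],[0,0,0],[0,0,0],[0,0,0],[0,0,0],[0,0,0],[0,0,0]],"jaw":[0.3,0.3,0.3,0.3,0.3,0.3,0.3,0.3]}'
python3 -c "from h import *; weigh(4)"
```

```text
time_s: 29.8
tcp_pos: [0.5777, -0.1418, 0.0312]
tool_rot: [-3.133, -0.004, 1.571]
ft_force: [-0.1, 0.3, -0.2]
finger_gap: 1.0
finger_force: 0.0
time_s: 30.8
tcp_pos: [0.5815, -0.1437, 0.0369]
tool_rot: [3.14, 0.001, 1.571]
ft_force: [-2.8, -0.2, 6.7]
finger_gap: 0.491
finger_force: 44.9
time_s: 31.8
tcp_pos: [0.5798, -0.1427, 0.1829]
tool_rot: [-3.138, -0.002, 1.571]
ft_force: [0.4, -0.4, -3.4]
finger_gap: 0.487
finger_force: 46.4
F [ 0.242  0.264 -3.993] [0.35 0.4  0.32] tau [-52.916 -29.633] [0.165 0.064] [ 0.5806 -0.1431  0.1842] 0.49397189492603966 46.422566966757586 32.0
```

```bash
python3 -m inch '{"linear":[[0.008,-0.016,0],[0.015,-0.034,0],[0.018,-0.04,0],[0.015,-0.034,0],[0.008,-0.018,0],[0.002,-0.006,0],[0,0,0],[0,0,0]],"turn":[[0,0,0],[0,0,0],[0,0,0],[0,0,0],[0,0,0],[0,0,0],[0,0,0],[0,0,0]],"jaw":[0.3,0.3,0.3,0.3,0.3,0.3,0.3,0.3]}'
python3 -m inch '{"linear":[[0,0,0],[0,0,0],[0,0,0],[0,0,0],[0,0,0],[0,0,0],[0,0,0],[0,0,0]],"turn":[[0,0,0],[0,0,0],[0,0,0],[0,0,0],[0,0,0],[0,0,0],[0,0,0],[0,0,0]],"jaw":[0.3,0.3,0.3,0.3,0.3,0.3,0.3,0.3]}'
python3 - <<'E'
from h import *
a=ctrl.snapshot("side")["color"][:,:,::-1][130:310,190:430];b=ctrl.snapshot("scene")["color"][:,:,::-1][100:330,240:440]
print([(round(d["score"],2),onz(ctrl.snapshot("scene"),np.array(d["at"])*[640,400],.056).round(3)) for d in ctrl.pinpoint("scene","cup_mouth")])
cv2.imwrite("pics/fin.png",np.hstack([cv2.resize(a,(400,300)),cv2.resize(b,(261,300))]))
E
```

```text
time_s: 33.0
tcp_pos: [0.4339, -0.0778, 0.1854]
tool_rot: [3.141, 0.0, 1.571]
ft_force: [-0.2, -0.2, -3.9]
finger_gap: 0.49
finger_force: 46.5
time_s: 34.0
tcp_pos: [0.433, -0.0772, 0.1853]
tool_rot: [3.142, -0.0, 1.571]
ft_force: [0.0, 0.8, -3.6]
finger_gap: 0.488
finger_force: 46.5
[(0.7, array([ 0.441, -0.088,  0.056]))]
```

View pics/fin.png

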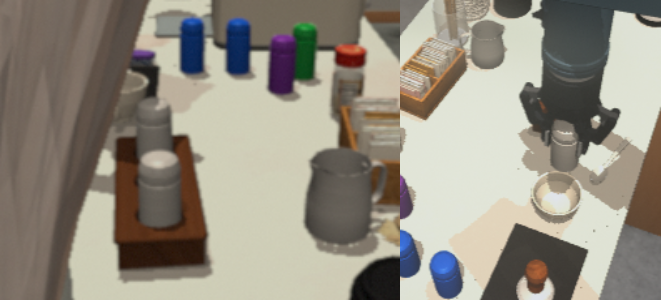

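Two shakers stand seated in the stand (left panel, at (155,125) and (160,190)). The heaviest is held upright above the cup at (563,145), with the cup undisturbed at (556,197). I'm handing in.

```bash
python3 -c "from plant import ctrl; print(ctrl.job_done())"
```

```text
the job is handed in; nothing more can be done
None
```

The job is handed in at about 34 s: the two lighter shakers (about 0.24 and 0.12 kg) stand upright and fully down in wells 2 and 0, and the heaviest (about 0.40 kg) is held upright and still about 90 mm above the cup's rim.

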